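# Set and lock the purge regulator, then hold the block in the sample chamber

### The job

Get the sample chamber ready and present the acrylic block to its detector: turn the regulator knob until its white pointer stands on the long set mark, and then slide the lock cover fully over the knob. Then lift the block out of its rest and lower it upright through the slot in the chamber's roof. Finish still holding it there in the gripper, with about half its length inside, clear of the chamber's floor and not pressed hard against the slot; leave the jar, the clamp and the tape where they are.

Things in the scene. Friction and masses are not known exactly. Their poses are not given: they have to be found in the camera images.
- chamber_unit: Fixed instrument on an aluminium base plate, 150 (x) x 180 (y) x 8 mm; origin at the centre of its underside, z up, x away from the robot at yaw 0. Grey chamber with a window in front, 100 x 66 mm, centred at (0, -50) mm. Regulator: grey housing 150 x 60 mm centred at (0, +50) mm, deck 40 mm above the worktop; knob on it at x = -35 mm, lock cover parked at x = +35 mm.
- set_mark (a point): Middle of the set mark: the long thick white mark (13 x 4 mm) among six white scale marks, 30 degrees apart, on the regulator deck; 27 mm from the knob's axis toward -x of chamber_unit, 40 mm above the worktop.
- slot (a point): Centre of the slot in the chamber's roof, level with the roof's top, 90 mm above the worktop; axes as chamber_unit. It goes straight through the roof (8 mm thick), 54 mm long (x), 22 mm wide (y): 2 mm clearance on every side of the block; rim chamfered 1.5 mm. The chamber's floor is 82 mm below this point.
- flow_knob (a joint): Regulator knob, in rad, 0 to 2.62, growing counterclockwise seen from above; pointer at +y of chamber_unit at 0, on the set mark (toward -x) at 1.571. It stays where it is left; turning takes about 0.05 N m.
- knob_grip (a point): On the knob's vertical axis, 68 mm above the worktop, turning with the knob. Black disc of diameter 36 mm, its top 46 mm above the worktop, with an upright grip bar 10 mm thick (x of this point), 32 mm long (y), from 46 to 72 mm above the worktop. White pointer line at the bar's +y end.
- lock_cover (a joint): Lock cover, in m: 0 parked, 0.070 fully over the knob; it slides toward -x of chamber_unit (toward the robot) with about 1.5 N friction and stays where it is left.
- cover_post (a point): Top centre of the black round post on the lock cover, diameter 14 mm, 28 mm tall; its top is 110 mm above the worktop, the cover's steel roof 82 mm. Cover 48 (x) x 50 (y) mm, open underneath and at its -x end; moves with the cover. Axes as chamber_unit.
- block_rest: Fixed black rest, 80 (x) x 50 (y) x 20 mm, origin at the centre of its underside, z up. Its pocket, 54 (x) x 22 (y) mm and 12 mm deep, holds the block standing on end.
- block_foot (a point): Centre of the lower end face of the block: whitish acrylic bar 50 (x of this point) x 18 (y) x 90 mm tall (z up at the start), 0.14 kg. At the start it stands in the rest, this point 8 mm and its top end 98 mm above the worktop.
- block: The same block; origin at the centre of one of its 50 x 90 mm faces, y along its 90 mm length (up at the start), z through its 18 mm thickness.
- screen_top (a point): Middle of the upper edge of the open laptop's screen, 263 mm above the worktop. The laptop is fixed, always in the same place between the chamber unit and the rest: the screen is 374 mm wide, its edge running from about (0.57, -0.33) to (0.66, 0.03) m in x, y; its lower edge lies 60 mm nearer the robot, the flat keyboard in front of that. Obstacle: do not hit it.
- parts_jar: Bystander: lidded clear jar of small parts, diameter 53, height 58 mm; origin under its centre. Leave it alone.
- clamp_block: Bystander: grey post clamp with a thumbscrew, 34 x 58 x 30 mm; origin under its centre. Leave it alone.
- tape: Bystander: black roll of tape, diameter 66, height 19 mm; origin under its centre. Leave it alone.

How it is judged:
On the way, in this order (a step that is already met when the one before it is completed fails the run):
1. the knob's pointer is on the set mark, the cover not yet over it (value of joint flow_knob between 1.451 and 1.691 rad and value of joint lock_cover below 0.03 m), for 0.2 s.
2. the lock cover is fully over the knob, which still stands on its mark (value of joint flow_knob between 1.451 and 1.691 rad and value of joint lock_cover above 0.064 m), for 0.2 s.
3. the block's lower end is through the slot (z of block_foot in the frame of slot between -0.07 and -0.036 m and horizontal distance between block_foot and slot below 0.008 m and angle between block_foot's own z axis and vertical below 0.12 rad), for 0.2 s.
At the end, for the whole second after the job is handed in: Knob within 0.12 rad of the set mark (1.571), cover at 0.064 m or more; block in the slot, upright within 0.12 rad, foot 36 to 70 mm below the roof's top and within 8 mm of the slot's centre, gripped with over 2 N, still, touching the instrument with under 6 N (all of step 2 and all of step 3 and contact force between block and the fingers above 2 N and contact force between block and chamber_unit below 6 N and linear speed of block below 0.02 m/s); the arm keeps its last pose, push and grip.
It fails at once if the lidded jar is moved by more than 20 mm (distance of parts_jar from where it was at the start of the episode above 0.02 m).
It fails at once if the post clamp is moved by more than 20 mm (distance of clamp_block from where it was at the start of the episode above 0.02 m).
It fails at once if the roll of tape is moved by more than 20 mm (distance of tape from where it was at the start of the episode above 0.02 m).
It also fails if it takes over 72 s, if anything falls off the work surface, if the arm or the gripper's body presses on something with over 40 N, if the wrist force passes 120 N, or if a joint passes its speed limit or range.

### The arm

A 7-joint arm with a two-finger parallel gripper is mounted at the origin on a cart in front of the work surface, level with it; the furniture and walls round the work are solid. World frame = base frame: x ahead of the robot, y to its left, z up, the work surface at z = 0. Lengths are in m, angles in rad, forces in N, time in s.
With the tool pointing down it reaches from about 0.4 to 0.85 m from the base axis. Payload 10.4 kg.
Tool frame: the origin (TCP) lies midway between the tips of the shut fingers; the grasp point (between the pads) lies 19 mm behind it (manip.grasp_offset is the distance from the TCP to the grasp point, in m); z points along the fingers, y is the line along which they close (so a half turn about z gives the same grasp; the last joint's range is limited). The gripper opens to 85 mm and grips with 20 to 120 N. Pads are 22 mm wide; open, the fingers measure 114 mm over their backs; the gripper's body (76 mm by 85 mm) begins 54 mm behind the grasp point. The pads swing forward as they close: fully open they stand 13 mm farther back than shut.
Start: joints at [1.173, 0.332, -0.065, 1.46, 0.022, 1.35, -0.088], TCP at [0.229, -0.582, 0.231] pointing down, gripper open.
Joint ranges: [-2.6, 2.6], [-0.5, 2.12], [-1.47, 1.34], [0.16, 2.42], [-1.27, 4.41], [0.06, 2.06], [-2.6, 2.6]. Speed limits (rad/s): [2.22, 2.22, 2.79, 2.79, 3.14, 3.14, 3.14].

### API

Orientations are given as a unit quaternion [x, y, z, w].
In Python, from workcell import manip gives the robot as it stands.
- The arm moves only by the tool jog_arm, called after "Call:" in YAML: its name, and indented under it one key for each argument. Schema: {"type":"object","properties":{"steps":{"type":"string"},"grip_n":{"type":"number"},"only":{"type":"string"},"quiet":{"type":"boolean"},"lines":{"type":"string"}},"required":["steps"],"additionalProperties":false}. steps is a string of 1 to 20 rows, parted by semicolons, with the numbers parted by commas; each row has 7 numbers: a rotation vector rx, ry, rz in units of 0.1 rad, then dx, dy, dz in units of 20 mm, then the opening from 0.0 (shut) to 1.0 (fully open); each row is the pose to reach, as a shift and turn from the pose commanded when the call began, along the tool's axes at that moment; what a row does not reach only later rows make up. A row lasts 1/8 s, in which the tool goes at most 0.0625 m and 0.188 rad, less where a joint would pass 70% of its speed; a pose out of reach is approached as far as the arm can. The fingers move at their own pace and stop on an object; grip_n is the grip in N (left out, the last holds). Time passes only in rows, so rows that do not move let the fingers close. The tool returns the time, the measured TCP pose, the force, the opening and the grip force at its end. only (a regular expression) keeps the lines of the reply that match it, lines (a string "A,B") keeps lines A to B, and quiet returns only ok. Input that does not fit is refused with a message, and nothing moves.
- manip.get_obs(): the state, without advancing time (a new reading comes with each control period).
- manip.camera(name): name is "scene" or "top" or "wrist"; returns the picture (400x640x3 uint8, blue, green, red); there is no depth.
- manip.calibration(name): a dict with "fx", "fy", "cx", "cy" (pixels), "k1" (the pictures are not rectified: a ray, as slopes to the right and down, at radius r is drawn at 1 + k1 r^2 times it, then the intrinsics apply), "world_from_camera" (4x4, takes a point from camera to world coordinates); the wrist camera has in their place "tool_from_camera" (4x4, takes a point from camera to tool coordinates, whose origin is the TCP and whose axes are the flange's). Camera axes: x right, y up, looking along -z (the intrinsics and any distortion apply to the point x, -y, -z); pixel columns grow to the right and rows downward; lengths in m; the calibration is good to about 2 mm. A picture is of the moment at which its call begins: read the wrist's pose just before it. calibration takes no time and is no camera call.
- manip.hand_in(): hands the job in; it is judged then, once.
The state is a dict: "clock": time; "joint_pos": joint angles; "joint_velocities": joint speeds; "tau": joint torques, N m; "position": TCP position; "ee_rot": TCP orientation; "ft_force": force on the tool from outside, world axes, zero at the start; "torque": the same for the moment, N m; "grip_width": opening from 0.0 (shut) to 1.0 (fully open); "grasp_force": force on a finger pad.
Only numpy, scipy, OpenCV 4.12 (cv2) and the standard library are available. Lean on these libraries where they do the work, as an engineer would, in place of code of your own. Each camera call takes 0.05 s, during which the arm holds its last target. There are 200 camera calls.

## Working session

There is one attempt and no reset: what is moved stays moved. The work goes in short steps, Python scripts to look and compute and a tool call to move; the robot and the scene stay as the last step left them, time stands still between calls to the robot, and variables do not carry over. Pictures are saved under pics/ and viewed, at most 10 in all, crops included, and the job is handed in when it is done.

```bash
ls; mkdir -p pics; python3 - <<'E'
from workcell import manip
import cv2,numpy as np
o=manip.get_obs();print({k:np.round(v,3).tolist() for k,v in o.items()})
print(manip.grasp_offset)
for n in("scene","top"):
    cv2.imwrite(f"pics/{n}0.png",manip.camera(n));c=manip.calibration(n);print(n,{k:np.round(v,4).tolist() for k,v in c.items()})
print(manip.calibration("wrist"))
E
```

```text
pics
workcell.py
{'clock': 0.0, 'joint_pos': [1.173, 0.333, -0.065, 1.461, 0.022, 1.35, -0.088], 'joint_velocities': [-0.0, 0.0, -0.001, 0.001, -0.0, -0.001, 0.001], 'tau': [-0.001, -62.545, 0.049, -39.161, 0.016, 0.01, 0.0], 'position': [0.229, -0.581, 0.231], 'ee_rot': [0.982, 0.186, -0.0, -0.001], 'ft_force': [-0.177, -0.072, -0.663], 'torque': [0.022, 0.025, -0.018], 'grasp_force': 0.0, 'grip_width': 1.002}
0.0187
scene {'fx': 406.9127, 'fy': 406.9127, 'cx': 314.3627, 'cy': 205.2406, 'k1': -0.0885, 'world_from_camera': [[-0.6762, 0.4632, -0.5728, -0.2644], [-0.7367, -0.4262, 0.525, 0.7389], [-0.0009, 0.777, 0.6295, 1.1218], [0.0, 0.0, 0.0, 1.0]]}
top {'fx': 449.734, 'fy': 449.734, 'cx': 318.1618, 'cy': 192.5074, 'k1': -0.0413, 'world_from_camera': [[0.0093, 0.983, -0.1832, 0.3348], [-0.9999, 0.0081, -0.0072, -0.044], [-0.0056, 0.1833, 0.983, 1.4634], [0.0, 0.0, 0.0, 1.0]]}
{'fx': 283.1376804284993, 'fy': 283.1376804284993, 'cx': 320.63451424739657, 'cy': 200.0080333544957, 'k1': -0.03590041834143583, 'tool_from_camera': array([[-9.35677281e-04,  9.57688921e-01,  2.87803849e-01,
         7.23009921e-02],
       [ 9.99999523e-01,  9.76437984e-04,  1.92143303e-06,
         7.59580177e-04],
       [-2.79182475e-04,  2.87803713e-01, -9.57689378e-01,
        -1.42280547e-01],
       [ 0.00000000e+00,  0.00000000e+00,  0.00000000e+00,
         1.00000000e+00]])}
```

View pics/top0.png

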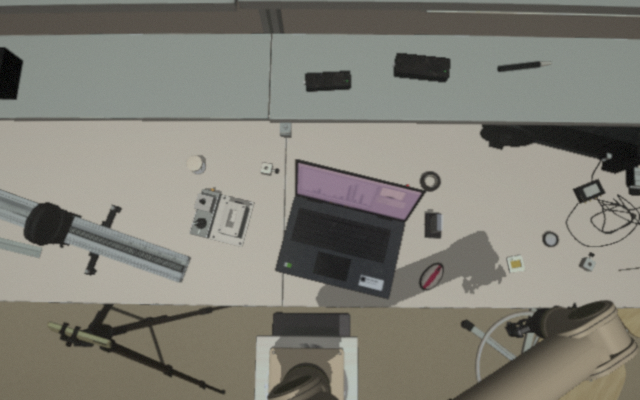

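View pics/scene0.png

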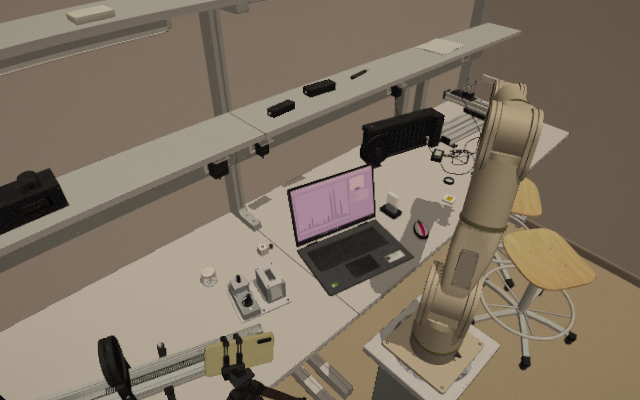

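The top view shows the chamber unit around (222,217), with the knob side on the left, and the block in its rest at (433,224). The jar is at (197,163), the clamp at (268,169) and the tape at (430,181). An optical rail lies to the left. Next I'll zoom in on both.

```bash
cat > h.py <<'E'
from workcell import manip
import cv2,numpy as np
from scipy.spatial.transform import Rotation as R
def ray(name,px,o=None):
    c=manip.calibration(name)
    K=np.array([[c["fx"],0,c["cx"]],[0,c["fy"],c["cy"]],[0,0,1]])
    if name=="wrist":
        T=np.eye(4);T[:3,:3]=R.from_quat(o["ee_rot"]).as_matrix();T[:3,3]=o["position"];T=T@c["tool_from_camera"]
    else:T=np.array(c["world_from_camera"])
    u=cv2.undistortPoints(np.float64(px).reshape(-1,1,2),K,np.array([c["k1"],0,0,0.])).reshape(-1,2)
    d=np.c_[u[:,0],-u[:,1],-np.ones(len(u))]@T[:3,:3].T
    return T[:3,3],d
def onz(name,px,z,o=None):
    p,d=ray(name,px,o);return p+d*((z-p[2])/d[:,2])[:,None]
E
python3 - <<'E'
import cv2,numpy as np
from h import *
a=cv2.imread("pics/top0.png")
c1=cv2.resize(a[175:260,175:275],None,fx=6,fy=6,interpolation=cv2.INTER_CUBIC)[:, :600]
c2=cv2.resize(a[200:250,415:448],None,fx=6,fy=6,interpolation=cv2.INTER_CUBIC)
o=np.zeros((510,800,3),np.uint8);o[:,:600]=c1;o[:300,602:800]=c2
cv2.imwrite("pics/z0.png",np.clip(o*1.4,0,255).astype(np.uint8))
print(onz("top",[[222,217],[433,224],[197,163],[268,169],[430,181],[190,270],[115,205],[90,275],[275,130]],0.05).round(3))
E
```

```text
[[ 0.517  0.271  0.05 ]
 [ 0.5   -0.398  0.05 ]
 [ 0.693  0.361  0.05 ]
 [ 0.674  0.129  0.05 ]
 [ 0.639 -0.393  0.05 ]
 [ 0.349  0.363  0.05 ]
 [ 0.552  0.619  0.05 ]
 [ 0.329  0.68   0.05 ]
 [ 0.806  0.11   0.05 ]]
```

View pics/z0.png

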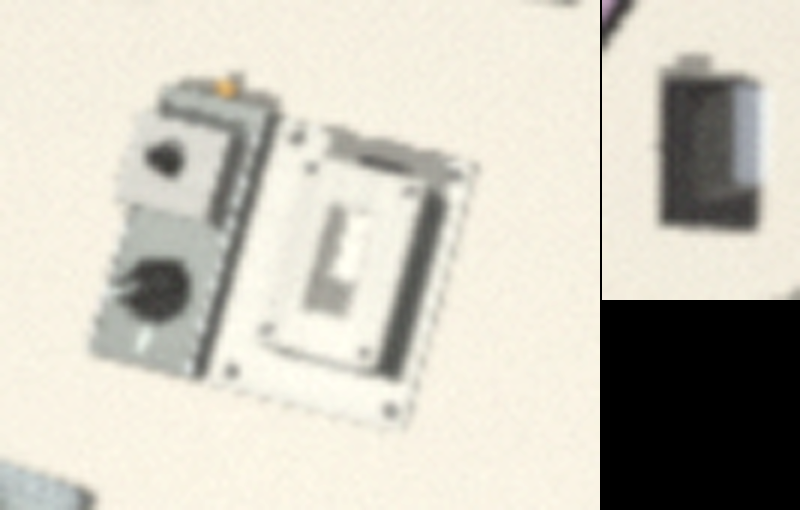

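The manual's scale: shifts go in units of 20 mm and turns go in units of 0.1 rad. Converting my numbers, 0.264 m is 13.2, -0.129 m is -6.45, 0.374 rad is 3.74.

Call:
jog_arm:
  steps: "0,0,3.74,13.2,-3.45,-6.45,1;0,0,3.74,13.2,-3.45,-6.45,1;0,0,3.74,13.2,-3.45,-6.45,1;0,0,3.74,13.2,-3.45,-6.45,1;0,0,3.74,13.2,-3.45,-6.45,1;0,0,3.74,13.2,-3.45,-6.45,1;0,0,3.74,13.2,-3.45,-6.45,1;0,0,3.74,13.2,-3.45,-6.45,1"

```text
clock: 1.1
position: [0.4478, -0.4218, 0.3595]
ee_rot: [1.0, -0.001, -0.001, -0.0]
ft_force: [0.0, -0.8, -0.5]
grip_width: 1.002
grasp_force: 0.0
```

```bash
cat >> h.py <<'E'
def delta(p,yaw):
    "shift/turn in tool axes to reach tcp p, tool down, tool x at yaw (nearest half turn not taken)"
    o=manip.get_obs();r=R.from_quat(o["ee_rot"])
    g=R.from_euler("z",yaw)*R.from_rotvec([np.pi,0,0])
    print("rot",(r.inv()*g).as_rotvec().round(3),"d",r.inv().apply(np.array(p)-o["position"]).round(4),"clock",o["clock"],"j",np.round(o["joint_pos"],2))
def snap(n,f):
    o=manip.get_obs();im=manip.camera(n);cv2.imwrite(f,im);np.save(f[:-4]+".npy",np.r_[o["position"],o["ee_rot"]]);return o,im
def pose(f):
    a=np.load(f[:-4]+".npy");return dict(position=a[:3],ee_rot=a[3:])
E
python3 - <<'E'
from h import *
snap("wrist","pics/w1.png");delta([.5,.25,.42],-.22)
E
```

```text
rot [-0.     0.001  0.219] d [ 0.051  -0.6719 -0.0602] clock 1.15 j [ 0.8   0.29 -0.16  1.26  0.05  1.6  -0.92]
```

View pics/w1.png

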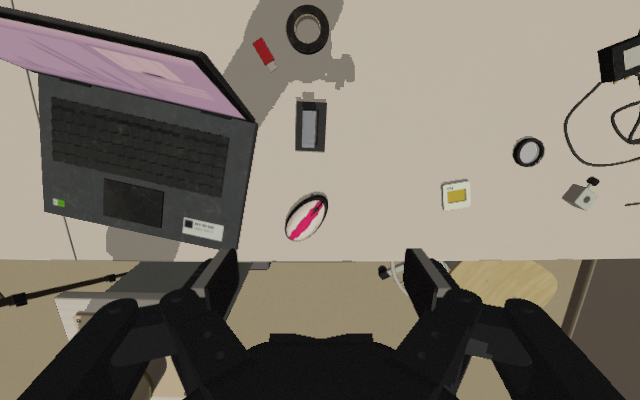

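The wrist view shows the rest and block at (310,127), the block nearly end-on and aligned with the tool. Next I move to the chamber.

Call:
jog_arm:
  steps: "0,0,2.2,1.5,-15,-3,0.4;0,0,2.2,1.5,-15,-3,0.4;0,0,2.2,1.5,-15,-3,0.4;0,0,2.2,1.5,-15,-3,0.4;0,0,2.2,1.5,-15,-3,0.4;0,0,2.2,1.5,-34.5,-3,0.4;0,0,2.2,1.5,-34.5,-3,0.4;0,0,2.2,1.5,-34.5,-3,0.4;0,0,2.2,1.5,-34.5,-3,0.4;0,0,2.2,1.5,-34.5,-3,0.4;0,0,2.2,1.5,-34.5,3,0.4;0,0,2.2,1.5,-34.5,3,0.4;0,0,2.2,1.5,-34.5,3,0.4;0,0,2.2,1.5,-34.5,3,0.4;0,0,2.2,1.5,-34.5,3,0.4"

```text
clock: 3.02
position: [0.4799, 0.2682, 0.3022]
ee_rot: [0.994, -0.111, 0.001, -0.0]
ft_force: [-0.8, 0.5, 0.2]
grip_width: 0.404
grasp_force: 0.0
```

```bash
python3 - <<'E'
from h import *
snap("wrist","pics/w2.png")
E
```

```text
(no output)
```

View pics/w2.png

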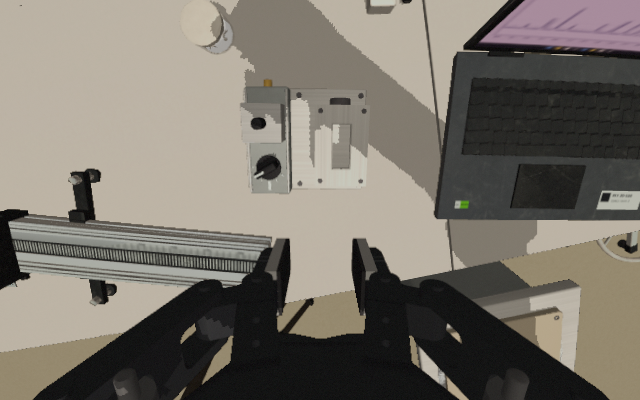

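The chamber sits at about (305,140) and is nearly aligned with the tool. The knob is at (266,167) and the post at (258,123). I'll zoom in.

```bash
python3 - <<'E'
from h import *
a=cv2.imread("pics/w2.png")
b=cv2.resize(a[75:200,235:375],None,fx=4.8,fy=4.8,interpolation=cv2.INTER_CUBIC);cv2.imwrite("pics/z2.png",np.clip(b*1.3,0,255).astype(np.uint8))
a=cv2.imread("pics/w1.png")
b=cv2.cvtColor(a,cv2.COLOR_BGR2GRAY)[85:165,285:340];print(b[10:75:5,::2])
E
```

```text
[[179 179 179 179 178 178 178 178 179 122 123 122 123 123 123 178 179 179
  179 179 179 179 179 178 178 179 179 178]
 [178 178 178 179 178 179 123 123 123 122 123 122 123 123 123 122 122 123
  123 123 122 178 178 178 179 179 179 179]
 [179 179 179 179 179 159  45  46  46  28  27  28  26  32  29  27  46  48
   48  48  47 173 178 179 179 178 178 178]
 [179 179 179 178 179 159  44  47  47  64  60  64  61  62  48  47  35  45
   47  47  48 174 178 178 179 179 179 178]
 [179 178 179 179 179 159  46  47  48 124 131 132 132 131 133 123  33  47
   50  47  49 176 179 179 179 178 179 178]
 [179 179 178 178 179 137  46  46  47 125 132 132 131 131 133  95  30  48
   48  50  51 179 179 179 178 178 179 179]
 [179 178 179 179 178 119  48  50  49 125 132 132 133 131 132  79  32  48
   49  51  84 179 179 178 178 178 179 179]
 [179 179 179 179 178 110  46  48  49 129 131 132 132 131 134  88  29  49
   52  50 116 179 179 178 178 178 178 178]
 [178 179 179 179 179 110  49  47  48 129 131 132 132 132 132  80  32  51
   51  51 145 178 179 179 179 178 179 179]
 [179 179 179 178 179 104  48  49  66 129 131 131 135 134 135  78  35  50
   50  50 172 179 179 180 178 178 179 179]
 [179 179 179 179 178  99  48  46  66 140 141 141 141 140 139  52  46  51
   50  51 173 178 179 179 178 179 179 179]
 [179 178 178 178 178 129  95  90  73  69  68  54  50  50  51  50  52  52
   52  52 174 179 179 179 179 179 179 179]
 [178 179 179 178 178 179 179 179 179 179 179 179 179 179 179 178 179 178
  178 178 179 178 178 178 179 179 179 179]]
```

View pics/z2.png

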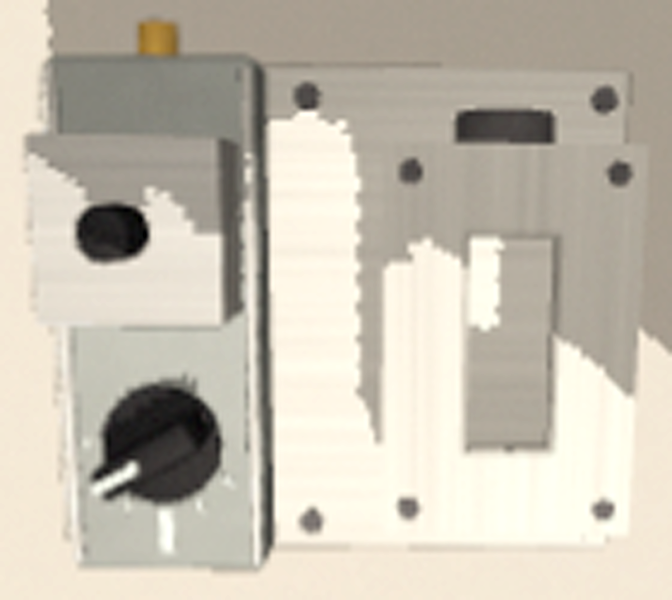

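The pointer sits roughly 30° past +y. In the zoom, the slot centre is at (508,344), the disc centre at (162,441), the post top at (112,232) and the set mark at (165,530). Now to convert these to world positions.

```bash
python3 - <<'E'
from h import *
o=pose("pics/w2.png")
f=lambda L,z:onz("wrist",(np.array(L)+.5)/4.8-.5+[235,75],z,o)
s=f([[468,238],[553,238],[549,449],[463,449]],.0895);print("slot",s.mean(0).round(4))
for i,j in((3,0),(2,1)):
    d=s[j]-s[i];print(np.degrees(np.arctan2(d[1],d[0])),np.linalg.norm(d))
d=s[0]-s[1]+s[3]-s[2];print("w",np.degrees(np.arctan2(-d[0],d[1])),np.linalg.norm(d)/2)
b=f([[630,75],[600,548],[275,548],[268,66]],.008);print("base right edge yaw",np.degrees(np.arctan2(*(b[0]-b[1])[1::-1])),"front yaw",np.degrees(np.arctan2(*((b[2]-b[1])*[-1,1,1])[:2])))
k=f([[162,441]],.046)[0];m=f([[165,530]],.04)[0];p=f([[112,232]],.11)[0];print("knob",k.round(4),"mark",m.round(4),"post",p.round(4))
d=k-m;print("mark dir yaw",np.degrees(np.arctan2(d[1],d[0])),np.linalg.norm(d[:2]));d=p-k;print("post-knob",np.degrees(np.arctan2(d[1],d[0])),np.linalg.norm(d[:2]))
for z in(.046,.05,.072):
    t=f([[95,491],[140,464]],z)
    d=t[0]-t[1];print(z,"pointer heading",np.degrees(np.arctan2(d[1],d[0])), np.linalg.norm(d[:2]),"from knob",np.degrees(np.arctan2(*(t[0]-k)[1::-1])),np.linalg.norm((t[0]-k)[:2]))
# predictions in unit frame from slot
s=s.mean(0)
for y in(-12,-12.5,-13,-13.5):
    r=R.from_euler("z",y,degrees=True)
    print(y,"from slot: knob",(s+r.apply([-.035,.1,0]))[:2].round(4),"post",(s+r.apply([.035,.1,0]))[:2].round(4))
# block: top end in w1
o=pose("pics/w1.png");im=cv2.cvtColor(cv2.imread("pics/w1.png"),cv2.COLOR_BGR2GRAY)[85:165,285:340]
mk=((im>110)&(im<150)).astype(np.uint8);mk[:25]=0;n,l,st,c=cv2.connectedComponentsWithStats(mk);i=1+st[1:,4].argmax();r=cv2.minAreaRect(np.argwhere(l==i)[:,::-1].astype(np.float32));print(st[i],r)
q=cv2.boxPoints(r)+[285,85];w=onz("wrist",q,.098,o);print("block top",w.round(4),w.mean(0).round(4))
mk=(im<100).astype(np.uint8);n,l,st,c=cv2.connectedComponentsWithStats(mk|((im<150)&(im>128)).astype(np.uint8));i=1+st[1:,4].argmax();print(st[i])
r=cv2.minAreaRect(np.argwhere(l==i)[:,::-1].astype(np.float32));w=onz("wrist",cv2.boxPoints(r)+[285,85],.02,o);print("rest",w.round(4),w.mean(0).round(4))
E
```

```text
slot [0.5093 0.2352 0.0895]
-13.512298967729624 0.05401500087412368
-12.258448269625674 0.0540261540746222
w -12.684962646693533 0.02211910565802124
base right edge yaw -14.137216081986507 front yaw -12.730431135155914
knob [0.4996 0.3389 0.046 ] mark [0.4721 0.3468 0.04  ] post [0.559  0.3229 0.11  ]
mark dir yaw -15.99519510722649 0.028577544598275606
post-knob -15.103145480754346 0.06150372831191807
0.046 pointer heading 107.5728996403886 0.016195463314730544 from knob 113.05085340412423 0.02576788576680144
0.05 pointer heading 107.57289964038877 0.016032974064819534 from knob 112.76193872552906 0.024497988464136516
0.072 pointer heading 107.5728996403887 0.015139283190308689 from knob 110.42552644395207 0.017529927912508188
-12 from slot: knob [0.4959 0.3403] post [0.5644 0.3258]
-12.5 from slot: knob [0.4968 0.3404] post [0.5652 0.3253]
-13 from slot: knob [0.4977 0.3406] post [0.5659 0.3248]
-13.5 from slot: knob [0.4987 0.3406] post [0.5667 0.3243]
[ 17  26  14  37 461] ((23.251296997070312, 43.96880340576172), (12.48916244506836, 36.385093688964844), 2.38594388961792)
block top [[ 0.4775 -0.3957  0.098 ]
 [ 0.5267 -0.3988  0.098 ]
 [ 0.5259 -0.4158  0.098 ]
 [ 0.4767 -0.4133  0.098 ]] [ 0.5017 -0.4059  0.098 ]
[  10   12   32   56 1426]
rest [[ 0.5487 -0.382   0.02  ]
 [ 0.5486 -0.4318  0.02  ]
 [ 0.4604 -0.4321  0.02  ]
 [ 0.4605 -0.3796  0.02  ]] [ 0.5046 -0.4064  0.02  ]
```

```bash
python3 - <<'E'
from h import *
u=np.radians(-12.9)
delta([.4985,.340,.13],np.radians(-71));delta([.4985,.340,.05],np.radians(-71))
o=pose("pics/w2.png")
f=lambda L,z:onz("wrist",(np.array(L)+.5)/4.8-.5+[235,75],z,o)
c=f([[40,325],[222,325],[219,137],[26,135]],.082);print(c.round(4),c.mean(0).round(4),np.linalg.norm(c[0]-c[3]),np.linalg.norm(c[0]-c[1]))
print(R.from_euler("z",-u).apply(c.mean(0)-[.5093,.2352,0]))
E
```

```text
rot [-0.002 -0.002  1.018] d [ 0.002  -0.0739  0.1724] clock 3.075 j [ 0.04  0.2  -0.72  1.52  0.13  1.47 -2.49]
rot [-0.002 -0.002  1.018] d [ 0.0017 -0.0738  0.2524] clock 3.075 j [ 0.04  0.2  -0.72  1.52  0.13  1.47 -2.49]
[[0.5411 0.3541 0.082 ]
 [0.5304 0.3072 0.082 ]
 [0.5761 0.2959 0.082 ]
 [0.5877 0.3437 0.082 ]] [0.5588 0.3252 0.082 ] 0.04773187969853679 0.04807792289001097
[0.0281872  0.09881432 0.082     ]
```

Converted, -0.074 m is -3.7, 0.002 m is 0.1, -2.12 rad is -21.2.

Call:
jog_arm:
  steps: "0,0,-7,0.1,-3.7,2.5,0.3;0,0,-7,0.1,-3.7,2.5,0.3;0,0,-7,0.1,-3.7,2.5,0.3;0,0,-7,0.1,-3.7,2.5,0.3;0,0,-14,0.1,-3.7,5,0.3;0,0,-14,0.1,-3.7,5,0.3;0,0,-14,0.1,-3.7,5,0.3;0,0,-14,0.1,-3.7,5,0.3;0,0,-21.2,0.1,-3.7,6,0.3;0,0,-21.2,0.1,-3.7,6,0.3;0,0,-21.2,0.1,-3.7,6,0.3;0,0,-21.2,0.1,-3.7,7,0.3;0,0,-21.2,0.1,-3.7,7,0.3;0,0,-21.2,0.1,-3.7,7,0.3"

```text
clock: 4.82
position: [0.4975, 0.3408, 0.1614]
ee_rot: [0.583, 0.812, 0.0, 0.0]
ft_force: [-0.0, 1.0, 0.3]
grip_width: 0.302
grasp_force: 0.0
```

```bash
python3 - <<'E'
from h import *
snap("wrist","pics/w3.png");delta([.4985,.340,.05],np.radians(109))
E
```

```text
rot [ 0.001  0.    -0.005] d [-0.0013  0.0006  0.1115] clock 4.875 j [ 0.11  0.55 -1.06  1.57  0.49  1.31 -0.69]
```

View pics/w3.png

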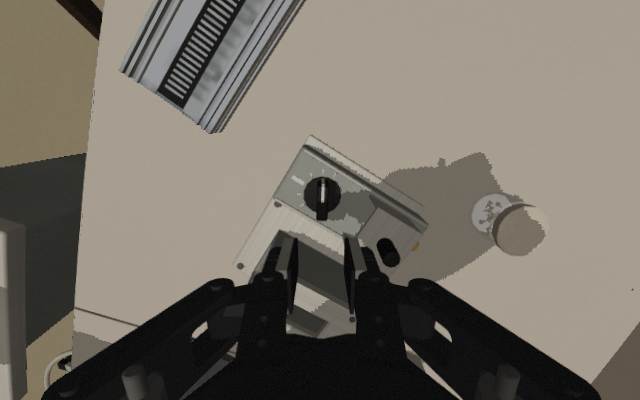

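The bar lines up with the tool. The disc is centred at about (322,195) and the bar at column 322.

```bash
python3 - <<'E'
from h import *
o=pose("pics/w3.png");im=cv2.cvtColor(cv2.imread("pics/w3.png"),cv2.COLOR_BGR2GRAY)[165:232,295:350]
l=(im<75).astype(np.uint8);n,l,st,c=cv2.connectedComponentsWithStats(l);
i=l[30,26];print(st[i])
x,y,w,h=st[i][:4]
k=onz("wrist",[[295+x+(w-1)/2,165+y+(w-1)/2]],.046,o)[0];print("knob",k)
delta([k[0],k[1],.05],R.from_quat(o["ee_rot"]).as_euler("xyz")[2])
E
```

```text
[   0    0   55   67 2541]
knob [0.49703114 0.34358432 0.046     ]
rot [0.001 0.    0.001] d [0.0026 0.0003 0.1115] clock 4.875 j [ 0.11  0.55 -1.06  1.57  0.49  1.31 -0.69]
```

Converted, 0.111 m is 5.55, 0.1 m is 5.

Call:
jog_arm:
  steps: "0,0,0,0,0.025,2.5,0.3;0,0,0,0,0.025,4,0.3;0,0,0,0,0.025,5,0.3;0,0,0,0,0.025,5.55,0.3;0,0,0,0,0.025,5.55,0.3;0,0,0,0,0.025,5.55,0;0,0,0,0,0.025,5.55,0;0,0,0,0,0.025,5.55,0"
  grip_n: 30

```text
clock: 5.88
position: [0.4983, 0.3421, 0.0506]
ee_rot: [0.581, 0.814, 0.002, 0.0]
ft_force: [3.5, 3.3, -0.6]
grip_width: 0.106
grasp_force: 35.5
```

```bash
python3 -c "
from h import *
delta([.4985,.34,.05],np.radians(167.1))"
```

```text
rot [ 3.000e-03  1.000e-03 -1.016e+00] d [-0.0021 -0.0005  0.0006] clock 5.875 j [ 0.06  0.67 -0.98  1.67  0.6   1.14 -0.76]
```

Call:
jog_arm:
  steps: "0,0,-1.7,0,0,0,0;0,0,-3.4,0,0,0,0;0,0,-5.1,0,0,0,0;0,0,-6.8,0,0,0,0;0,0,-8.5,0,0,0,0;0,0,-10.2,0,0,0,0;0,0,-10.3,0,0,0,0;0,0,-10.3,0,0,0,0;0,0,-10.3,0,0,0,0"

```text
clock: 7.0
position: [0.4978, 0.3414, 0.0505]
ee_rot: [0.106, 0.994, 0.0, 0.001]
ft_force: [0.1, -0.7, 5.0]
grip_width: 0.107
grasp_force: 36.3
```

```bash
python3 -c "
from h import *
delta([.4985,.34,.05],np.radians(167.1))"
```

```text
rot [0.001 0.001 0.013] d [-0.0009 -0.0012  0.0005] clock 7.0 j [ 0.16  0.78 -1.16  1.66  0.76  1.22  0.18]
```

Converted, -0.12 m is -6, -0.1 m is -5.

Call:
jog_arm:
  steps: "0,0,0,0,0,0,0.35;0,0,0,0,0,0,0.35;0,0,0,0,0,-2.5,0.35;0,0,0,0,0,-5,0.35;0,0,0,0,0,-6,0.35;0,0,0,0,0,-6,0.35"

```text
clock: 7.75
position: [0.4976, 0.3415, 0.1702]
ee_rot: [0.105, 0.994, 0.0, 0.001]
ft_force: [-0.3, 0.1, -1.1]
grip_width: 0.347
grasp_force: 0.0
```

```bash
python3 - <<'E'
from h import *
o,im=snap("wrist","pics/w4.png")
cv2.imwrite("pics/z4.png",cv2.resize(im[120:260,250:400],None,fx=4,fy=4,interpolation=cv2.INTER_CUBIC))
E
```

```text
(no output)
```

View pics/z4.png

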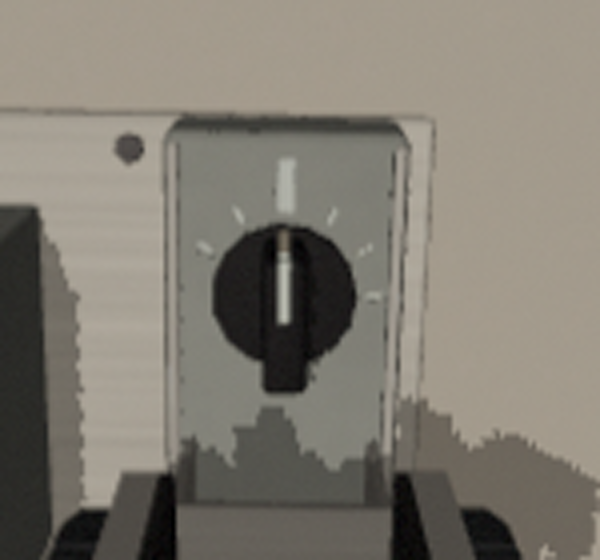

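The pointer lines up with the set mark; both are near column 285 in the zoom. The cover is next.

```bash
python3 - <<'E'
from h import *
o=pose("pics/w4.png")
m=onz("wrist",[[250+286/4,120+185/4]],.04,o)[0];print("mark",m, "knob est",m+R.from_euler("z",-12.7,degrees=True).apply([.027,0,0]))
delta([.559,.326,.17],np.radians(167.3));delta([.559,.326,.088],np.radians(167.3))
E
```

```text
mark [0.47223688 0.34654508 0.04      ] knob est [0.49857632 0.34060923 0.04      ]
rot [-0.001  0.     0.011] d [-0.0635 -0.0016 -0.0013] clock 7.8 j [ 0.21  0.67 -1.27  1.56  0.64  1.4   0.25]
rot [-0.001  0.     0.011] d [-0.0635 -0.0016  0.0807] clock 7.8 j [ 0.21  0.67 -1.27  1.56  0.64  1.4   0.25]
```

Converted, 0.081 m is 4.05, -0.063 m is -3.15, 0.01 rad is 0.1.

Call:
jog_arm:
  steps: "0,0,0.1,-2.5,-0.08,0,0.35;0,0,0.1,-3.15,-0.08,0,0.35;0,0,0.1,-3.15,-0.08,1.5,0.35;0,0,0.1,-3.15,-0.08,3,0.35;0,0,0.1,-3.15,-0.08,4.05,0.35;0,0,0.1,-3.15,-0.08,4.05,0.35;0,0,0.1,-3.15,-0.08,4.05,0;0,0,0.1,-3.15,-0.08,4.05,0;0,0,0.1,-3.15,-0.08,4.05,0"

```text
clock: 8.93
position: [0.5586, 0.3272, 0.0892]
ee_rot: [0.11, 0.994, 0.001, 0.0]
ft_force: [0.9, 3.0, 0.1]
grip_width: 0.147
grasp_force: 29.8
```

Converted, 0.066 m is 3.3, 0.062 m is 3.1.

Call:
jog_arm:
  steps: "0,0,0,0.75,0,0,0;0,0,0,1.5,0,0,0;0,0,0,2.25,0,0,0;0,0,0,2.8,0,0,0;0,0,0,3.1,0,0,0;0,0,0,3.3,0,0,0;0,0,0,3.3,0,0,0;0,0,0,3.3,0,0,0"

```text
clock: 9.93
position: [0.4974, 0.3414, 0.0892]
ee_rot: [0.111, 0.994, 0.002, 0.003]
ft_force: [14.1, 8.0, -8.0]
grip_width: 0.148
grasp_force: 29.6
```

Call:
jog_arm:
  steps: "0,0,0,3.15,0,0,0.4;0,0,0,3.15,0,0,0.4;0,0,0,3.15,0,-3,0.4;0,0,0,3.15,0,-6,0.4;0,0,0,3.15,0,-9,0.4;0,0,0,3.15,0,-12,0.4;0,0,0,3.15,0,-15,0.5;0,0,0,3.15,0,-16.5,0.5"

```text
clock: 10.92
position: [0.4325, 0.3548, 0.4218]
ee_rot: [0.11, 0.994, 0.001, 0.001]
ft_force: [0.0, 0.2, -1.2]
grip_width: 0.502
grasp_force: 0.0
```

```bash
python3 -c "
from h import *
delta([.54,-.406,.40],np.radians(180))"
```

```text
rot [ 0.002  0.003 -0.221] d [-0.2718 -0.7187  0.0212] clock 10.925 j [ 0.19  0.44 -1.39  1.23  0.45  1.8   0.27]
```

I mistakenly kept a 63 mm shift in that move, so the open fingers slid along the post. I'll check the cover in the next picture.

Converted, -0.72 m is -36, -0.3 m is -15, -0.22 rad is -2.2.

Call:
jog_arm:
  steps: "0,0,-1,-2.5,-15,0,0.8;0,0,-1,-2.5,-15,0,0.8;0,0,-1,-2.5,-15,0,0.8;0,0,-1,-2.5,-15,0,0.8;0,0,-1,-2.5,-15,0,0.8;0,0,-2.2,-7.5,-36,0,0.8;0,0,-2.2,-7.5,-36,0,0.8;0,0,-2.2,-7.5,-36,0,0.8;0,0,-2.2,-7.5,-36,0,0.8;0,0,-2.2,-7.5,-36,0,0.8;0,0,-2.2,-7.5,-36,0,0.8;0,0,-2.2,-13.6,-36,1,0.8;0,0,-2.2,-13.6,-36,1,0.8;0,0,-2.2,-13.6,-36,1,0.8;0,0,-2.2,-13.6,-36,1,0.8;0,0,-2.2,-13.6,-36,1,0.8"

```text
clock: 12.92
position: [0.5405, -0.407, 0.3981]
ee_rot: [0.0, 1.0, 0.001, -0.0]
ft_force: [0.4, -0.1, 0.8]
grip_width: 0.799
grasp_force: 0.0
```

```bash
python3 - <<'E'
from h import *
o,w=snap("wrist","pics/w5.png");print(np.round(o["joint_pos"],2))
a=manip.camera("top");cv2.imwrite("pics/top5.png",a)
t=np.clip(cv2.resize(a[180:250,180:260],None,fx=5,fy=5,interpolation=cv2.INTER_CUBIC)*1.3,0,255).astype(np.uint8)
c=np.zeros((560,800,3),np.uint8);c[:350,:400]=t;c[:250,400:]=cv2.resize(w,(400,250))
# zoom near the expected block
K=manip.calibration("wrist");T=np.eye(4);T[:3,:3]=R.from_quat(o["ee_rot"]).as_matrix();T[:3,3]=o["position"];T=np.linalg.inv(T@K["tool_from_camera"])
p=(T@[.5017,-.4059,.098,1])[:3];u,v=int(K["cx"]+K["fx"]*p[0]/-p[2]),int(K["cy"]-K["fy"]*p[1]/-p[2]);print(u,v)
u0,v0=max(u-40,0),max(v-30,0);print(u0,v0)
z=cv2.resize(w[v0:v0+60,u0:u0+80],None,fx=5,fy=5,interpolation=cv2.INTER_CUBIC);c[255:255+z.shape[0],400:400+z.shape[1]]=z
cv2.imwrite("pics/c5.png",c)
E
```

```text
[ 0.98  0.53 -0.73  0.94  0.35  1.78  1.97]
321 139
281 109
```

View pics/c5.png

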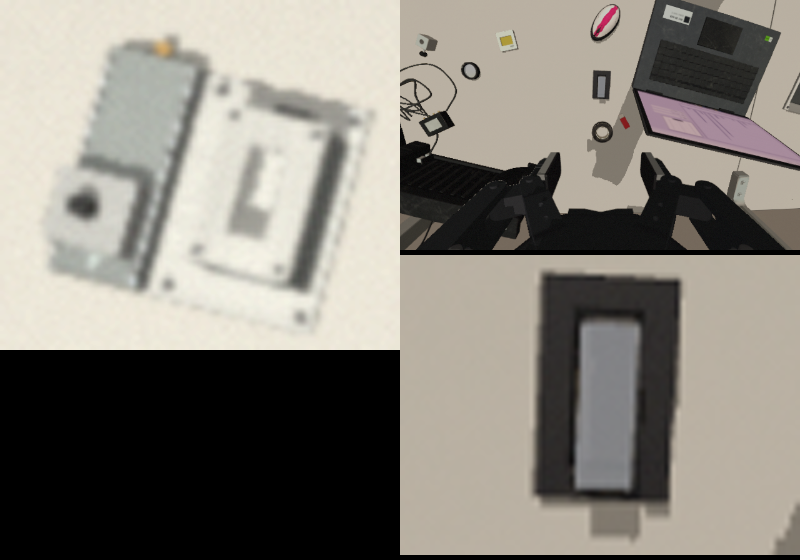

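The cover is over the knob and the block stands in its rest at about 2-3° of yaw. Next I compute both.

```bash
python3 - <<'E'
from h import *
p=onz("top",[[202.7,201.2],[196.4,221.0]],.11);d=p[1]-p[0];print("cover shift",np.linalg.norm(d),p.round(4))
o=pose("pics/w5.png");im=cv2.cvtColor(cv2.imread("pics/w5.png"),cv2.COLOR_BGR2GRAY)
q=(np.array([[582,320],[641,320],[632,490],[573,490]])-[400,255]+.5)/5-.5+[281,109]
w=onz("wrist",q,.098,o);print(w.round(4))
g=im[109:169,281:361].astype(np.uint8);mk=((g>95)&(g<160)).astype(np.uint8)
n,l,st,c=cv2.connectedComponentsWithStats(mk);i=l[30,41];print(st[i]);r=cv2.minAreaRect(np.argwhere(l==i)[:,::-1].astype(np.float32));w2=onz("wrist",cv2.boxPoints(r)+[281,109],.098,o);print(w2.round(4))
for a in(w,w2):
    m=a.mean(0);s=a[np.argsort(a[:,0])];d=s[2:].mean(0)-s[:2].mean(0);y=np.degrees(np.arctan2(d[1],d[0]));print(m.round(4),y)
    delta([m[0],m[1],.2],np.radians(180+y))
E
```

```text
cover shift 0.06318478753678367 [[0.5571 0.3193 0.11  ]
 [0.4959 0.3352 0.11  ]]
[[ 0.4757 -0.4133  0.098 ]
 [ 0.4757 -0.3955  0.098 ]
 [ 0.527  -0.3979  0.098 ]
 [ 0.527  -0.4163  0.098 ]]
[ 35  13  13  34 386]
[[ 0.526  -0.4163  0.098 ]
 [ 0.4757 -0.4132  0.098 ]
 [ 0.4766 -0.396   0.098 ]
 [ 0.527  -0.3986  0.098 ]]
[ 0.5013 -0.4058  0.098 ] -3.0715221176794385
rot [-0.001  0.002  0.054] d [0.039  0.0007 0.2002] clock 13.025 j [ 0.98  0.52 -0.73  0.94  0.35  1.78  1.97]
[ 0.5013 -0.406   0.098 ] -3.2325577987740095
rot [-0.001  0.002  0.057] d [0.039  0.0005 0.2002] clock 13.025 j [ 0.98  0.52 -0.73  0.94  0.35  1.78  1.97]
```

Converted, 0.06 m is 3, 0.328 m is 16.4, 0.055 rad is 0.55.

Call:
jog_arm:
  steps: "0,0,0.55,1.95,0.03,3,0.5;0,0,0.55,1.95,0.03,6,0.5;0,0,0.55,1.95,0.03,9,0.5;0,0,0.55,1.95,0.03,11,0.5;0,0,0.55,1.95,0.03,12.5,0.5;0,0,0.55,1.95,0.03,14,0.5;0,0,0.55,1.95,0.03,15.5,0.5;0,0,0.55,1.95,0.03,16.4,0.5;0,0,0.55,1.95,0.03,16.4,0.5"

```text
clock: 14.15
position: [0.5007, -0.4065, 0.0706]
ee_rot: [0.028, 1.0, -0.0, -0.0]
ft_force: [-0.5, 0.9, 1.2]
grip_width: 0.499
grasp_force: 0.0
```

```bash
python3 -c "
from h import *
delta([.5014,-.406,.07],np.radians(176.9))"
```

```text
rot [-0.    -0.001 -0.002] d [-0.0007  0.0005  0.0006] clock 14.15 j [ 1.11  0.6  -0.69  1.55  0.41  1.14  1.86]
```

Close on the block, then lift.

Call:
jog_arm:
  steps: "0,0,0,0,0,0,0;0,0,0,0,0,0,0;0,0,0,0,0,0,0;0,0,0,0,0,0,0;0,0,0,0,0,0,0"
  grip_n: 45

```text
clock: 14.78
position: [0.5022, -0.407, 0.0721]
ee_rot: [0.028, 1.0, -0.001, 0.001]
ft_force: [-1.0, 2.0, 6.7]
grip_width: 0.202
grasp_force: 45.7
```

Call:
jog_arm:
  steps: "0,0,0,0,0,-0.5,0;0,0,0,0,0,-1.5,0;0,0,0,0,0,-3,0;0,0,0,0,0,-5.5,0;0,0,0,0,0,-8.5,0;0,0,0,0,0,-11.5,0;0,0,0,0,0,-14.5,0;0,0,0,0,0,-17.5,0;0,0,0,0,0,-18.5,0;0,0,0,0,0,-18.5,0"

```text
clock: 16.02
position: [0.5017, -0.4062, 0.4429]
ee_rot: [0.028, 1.0, -0.001, 0.002]
ft_force: [0.1, 0.0, -2.0]
grip_width: 0.201
grasp_force: 44.5
```

```bash
python3 -c "
from h import *
delta([.4,.2,.44],np.radians(167.3))
delta([.5093,.2352,.44],np.radians(167.3))"
```

```text
rot [-0.001  0.004  0.166] d [0.135  0.5997 0.0015] clock 16.025 j [ 1.04  0.46 -0.74  0.93  0.32  1.84  1.96]
rot [-0.001  0.004  0.166] d [0.0278 0.6409 0.0018] clock 16.025 j [ 1.04  0.46 -0.74  0.93  0.32  1.84  1.96]
```

Call:
jog_arm:
  steps: "0,0,0.8,1.5,15,0,0;0,0,0.8,1.5,15,0,0;0,0,0.8,1.5,15,0,0;0,0,0.8,1.5,15,0,0;0,0,0.8,1.5,15,0,0;0,0,1.66,1.4,32.05,0,0;0,0,1.66,1.4,32.05,0,0;0,0,1.66,1.4,32.05,0,0;0,0,1.66,1.4,32.05,0,0;0,0,1.66,1.4,32.05,0,0;0,0,1.66,1.4,32.05,0,0;0,0,1.66,1.4,32.05,3,0;0,0,1.66,1.4,32.05,6,0;0,0,1.66,1.4,32.05,9,0;0,0,1.66,1.4,32.05,10,0;0,0,1.66,1.4,32.05,10,0;0,0,1.66,1.4,32.05,10,0"

```text
clock: 18.15
position: [0.5099, 0.2356, 0.2426]
ee_rot: [0.111, 0.994, 0.001, 0.001]
ft_force: [0.0, 0.3, -1.3]
grip_width: 0.204
grasp_force: 44.7
```

```bash
python3 - <<'E'
from h import *
delta([.5096,.2356,.17],np.radians(167.2))
o,w=snap("wrist","pics/w6.png");snap("scene","pics/s6.png");s=cv2.imread("pics/s6.png")
c=np.zeros((600,800,3),np.uint8);c[:300,:480]=cv2.resize(w,(480,300));z=cv2.resize(s[230:330,210:310],(300,300),interpolation=cv2.INTER_CUBIC);c[:300,490:790]=z
z=cv2.resize(w[180:280,260:380],(360,300),interpolation=cv2.INTER_CUBIC);c[300:,:360]=z
cv2.imwrite("pics/c6.png",c)
E
```

```text
rot [0.002 0.002 0.002] d [ 0.0005 -0.0002  0.0726] clock 18.15 j [ 0.36  0.37 -1.09  1.58  0.33  1.4   0.6 ]
```

View pics/c6.png

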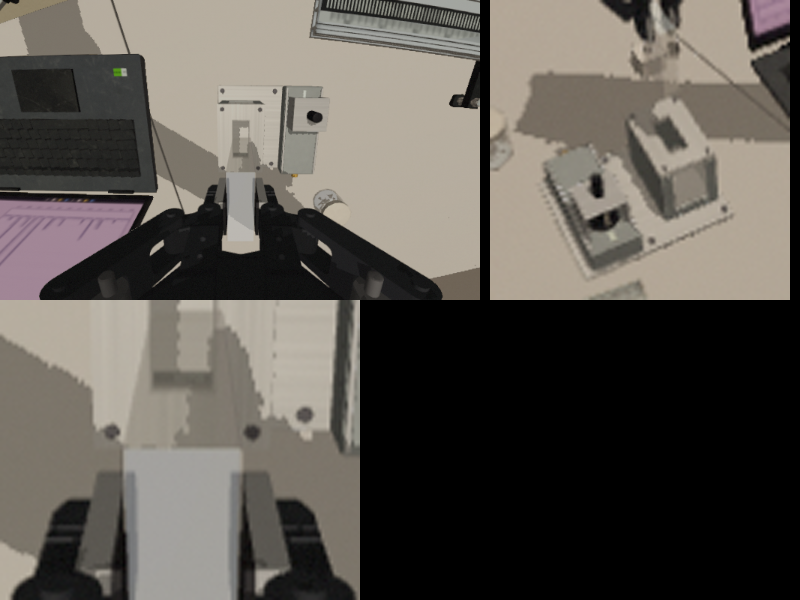

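The block hangs upright over the slot with its faces parallel to it. I'll lower it to just above the roof, then enter slowly.

The manual's scale: shifts go in units of 20 mm and turns go in units of 0.1 rad. Converting my numbers, 0.096 m is 4.8, 0.092 m is 4.6, 0.002 rad is 0.02.

Call:
jog_arm:
  steps: "0.02,0.02,0,0.025,0,1.5,0;0.02,0.02,0,0.025,0,3,0;0.02,0.02,0,0.025,0,3.75,0;0.02,0.02,0,0.025,0,4.1,0;0.02,0.02,0,0.025,0,4.35,0;0.02,0.02,0,0.025,0,4.6,0;0.02,0.02,0,0.025,0,4.8,0;0.02,0.02,0,0.025,0,4.8,0"

```text
clock: 19.25
position: [0.5086, 0.2349, 0.1442]
ee_rot: [0.111, 0.994, -0.001, -0.001]
ft_force: [0.3, -0.5, -1.3]
grip_width: 0.204
grasp_force: 44.7
```

Converted, 0.042 m is 2.1, 0.038 m is 1.9.

Call:
jog_arm:
  steps: "0,0,0,0,0,0.4,0;0,0,0,0,0,0.8,0;0,0,0,0,0,1.2,0;0,0,0,0,0,1.6,0;0,0,0,0,0,1.9,0;0,0,0,0,0,2.1,0;0,0,0,0,0,2.1,0;0,0,0,0,0,2.1,0;0,0,0,0,0,2.1,0"

```text
clock: 20.38
position: [0.5087, 0.2349, 0.1026]
ee_rot: [0.111, 0.994, -0.001, -0.001]
ft_force: [1.1, -0.2, -2.2]
grip_width: 0.202
grasp_force: 44.8
```

```bash
python3 -c "
from h import *
delta([.5096,.2356,.102],np.radians(167.2));o=manip.get_obs();print(o['ft_force'],o['torque'])"
```

```text
rot [-0.002 -0.002  0.002] d [-0.0007  0.0009  0.0006] clock 20.375 j [ 0.3   0.5  -1.01  1.74  0.46  1.16  0.5 ]
[ 1.10756451 -0.18374263 -2.18002283] [ 0.03056126  0.01786244 -0.04572428]
```

```bash
python3 -c "
from workcell import manip
print(manip.hand_in())"
```

```text
the job is handed in; nothing more can be done
None
```

The job is handed in, but no verdict came back: by my measurements the knob is on its set mark, the cover is against its stop over the knob, and the block is held upright about 50 mm into the slot with almost no contact force. The jar, clamp and tape were not touched, and it took about 20 s.

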